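# Clear the sorting deck into the round pan and the square crate

## Robot

A 6-joint arm with a two-finger parallel gripper is mounted at the origin on the work surface. World frame = base frame: x ahead of the robot, y to its left, z up, the work surface at z = 0. Lengths are in m, angles in rad, forces in N, time in s.
With the tool pointing down it reaches from about 0.3 to 0.75 m from the base axis. Payload 8.5 kg.
Tool frame: the origin (TCP) lies midway between the tips of the shut fingers; the grasp point (between the pads) lies 19 mm behind it; z points along the fingers, y is the line along which they close (so a half turn about z gives the same grasp; the last joint's range is limited). The gripper opens to 85 mm and grips with 20 to 120 N. Pads are 22 mm wide; open, the fingers measure 114 mm over their backs; the gripper's body (76 mm by 85 mm) begins 54 mm behind the grasp point. The pads swing forward as they close: fully open they stand 13 mm farther back than shut.
Start: joints at [-1.562, 0.381, 1.297, -0, 1.464, -0.215], TCP at [0.122, -0.536, 0.231] pointing down, gripper open.
Joint ranges: [-3.11, 3.11], [-0.89, 2.33], [0.22, 2.48], [-1.42, 4.56], [0.17, 2.85], [-2.88, 2.88]. Speed limits (rad/s): [2.39, 2.39, 3.14, 3.14, 3.14, 3.14].

## Interface

Orientations are given as [roll, pitch, yaw] about the fixed x, y, z axes, in that order (R = Rz(yaw) Ry(pitch) Rx(roll)).
In Python, from plant import bot, imaging gives the robot as it stands. The module is installed in compiled form; this text tells all that it offers.
- The arm moves only by the tool arm_command, never from a script. Its argument "rows" is a list that holds one entry, the list of rows, each a list of 7 numbers: the shift along the tool's x, y, z scaled (see below), then the turn, a rotation vector about the tool's x, y, z scaled (see below), then the closure, from 0 (fully open) to 1 (shut). In form: [[[dx, dy, dz, ax, ay, az, jaw], ...]]. A call has exactly 5 rows; each row shifts and turns the commanded pose from where the row before left it, along the tool's axes as they then stand; what a row does not reach is not made up. The controller multiplies each number of a shift by 0.04 m and each number of a turn by 0.1 rad. A row lasts 1/12 s, in which the tool goes at most 41.7 mm and 7.16 degrees, less where a joint would pass 70% of its speed; a pose out of reach is approached as far as the arm can. A call with a number of a shift or a turn outside -1 to 1 is refused whole. A call with a gripper value outside its range is refused whole. The fingers move at their own pace and stop on an object; "newtons" is the grip in N (left out, the last holds). Time passes only in rows, so rows that do not move let the fingers close, or fill a call up. It gives the time, the measured TCP pose, the force, the opening and the grip force at its end, in the units of the state.
- bot.state(): the state, without advancing time (a new reading comes with each control period).
- imaging.get_image(name): name is "scene" or "top"; returns a dict with "image" (480x640x3 uint8, red, green, blue), "fov_y" (degrees; the focal length in pixels is half the picture's height over the tangent of half this angle, whatever the lens; pixels are square), "cx", "cy" (the principal point, pixels), "camera_from_world" (4x4, takes a point from world to camera coordinates). Camera axes: x right, y down, z forward; pixel columns grow to the right and rows downward; lengths in m; the calibration is good to about 2 mm. A picture is of the moment at which its call begins. There is no depth.
- bot.hand_in(): hands the job in; it is judged then, once.
The state is a dict: "t": time; "joints": joint angles; "qvel": joint speeds; "tau": joint torques, N m; "tool_pos": TCP position; "eef_rot": TCP orientation; "contact_force": force on the tool from outside, world axes, zero at the start; "torque": the same for the moment, N m; "gripper_width": finger opening in m; "grasp_force": force on a finger pad.
Only numpy, scipy, OpenCV 4.12 (cv2) and the standard library are available. Lean on these libraries where they do the work, as an engineer would, in place of code of your own. Each camera call takes 0.05 s, during which the arm holds its last target. There are 200 camera calls.

## Task

Clear the raised sorting deck: the two round steel flanges go into the round pan and the square steel plate into the square crate. They are too wide to grip, so slide each one off the end of the deck so that it drops into its container. Leave the small tin and the big nut standing where they are on the deck.

Things in the scene. Friction and masses are not known exactly. Their poses are not given: they have to be found in the camera images.
- deck: the sorting deck: a flat grey steel sheet 300 mm (its x) by 540 mm (its y), no rim, top face 140 mm above its origin, on blue legs; fixed. Origin on the bench under its centre; its y axis runs along its length. Each end (y = +270 and -270 mm) overhangs a container by about 45 mm. Its place and yaw (up to 0.12 rad) vary.
- pan: round open green plastic pan, outer diameter 210 mm at the rim (200 mm at the foot), wall 4 mm, floor 5 mm, 120 mm high (8 mm below the deck's sheet); fixed on the bench at one end of the deck (which end varies), its axis 60 mm beyond the deck's end edge and up to 35 mm off the deck's long centreline. Origin: centre of its underside.
- crate: square open green plastic crate 210 x 210 mm, wall 5 mm, floor 5 mm, 120 mm high, sides parallel to the deck's; fixed at the other end of the deck, its centre 60 mm beyond that end edge and up to 35 mm off the deck's long centreline. Origin: centre of its underside.
- flange_a: round solid steel flange, diameter 90 mm, 18 mm thick, about 0.35 to 0.7 kg, lying flat on the deck, slides with ordinary dry friction; shows four dark bolt holes (painted flat). Origin: centre of its underside.
- flange_b: the second round steel flange, the same as flange_a.
- plate: square steel plate 90 x 90 mm, 18 mm thick, about 0.35 to 0.7 kg, lying flat on the deck; its sides lie along its own x and y and are turned up to 0.35 rad from the deck's. Shows four dark holes (painted flat). Origin: centre of its underside.
- tin: small closed tin with a paper label, diameter 52 mm, 45 mm high, 0.3 kg, loose, standing on the deck near one long edge. A bystander. Origin: centre of its underside.
- nut: large dark steel hexagon nut, 55 mm across flats (64 mm across corners), 29 mm high, 0.35 kg, loose, lying flat on the deck near the other long edge. A bystander. Origin: centre of its underside.

How it is judged:
At the end, for the whole second after the job is handed in: Both flanges lie at rest in the pan (centre within 90 mm of the pan's axis and below 100 mm height), the plate lies at rest in the crate (centre within 95 mm of the crate's centre along both its sides and below 100 mm height), and the tin and nut are within 30 mm of where they stood (horizontal distance between each of flange_a, flange_b and pan below 0.09 m and height (world z) of each of flange_a, flange_b, plate below 0.1 m and linear speed of each of flange_a, flange_b, plate below 0.03 m/s and x of plate in the frame of crate between -0.095 and 0.095 m and y of plate in the frame of crate between -0.095 and 0.095 m and distance of each of tin, nut from where it was at the start of the episode below 0.03 m); the robot touches nothing.
It fails at once if the small tin is shifted by more than 30 mm or tipped (distance of tin from where it was at the start of the episode above 0.03 m or angle between tin's own z axis and vertical above 0.35 rad).
It fails at once if the big nut is shifted by more than 30 mm or tipped (distance of nut from where it was at the start of the episode above 0.03 m or angle between nut's own z axis and vertical above 0.35 rad).
It also fails if it takes over 72 s, if anything falls off the work surface, if the arm or the gripper's body presses on something with over 40 N, if the wrist force passes 120 N, or if a joint passes its speed limit or range.

## Working session

There is one attempt and no reset: what is moved stays moved. The work goes in short steps, Python scripts to look and compute and a tool call to move; the robot and the scene stay as the last step left them, time stands still between calls to the robot, and variables do not carry over. Pictures are saved under pics/ and viewed, at most 10 in all, crops included, and the job is handed in when it is done.

Besides the shell and the picture viewer there is one more tool, called after "Request:" as name([rows], argument=value, ...), one row to a line, values as JSON. arm_command: Moves the arm, as the interface text tells. Its arguments: {"type":"object","properties":{"rows":{"type":"array","items":{"type":"array","items":{"type":"array","items":{"type":"number","minimum":-1,"maximum":1}}}},"newtons":{"type":"number"}},"required":["rows"]}

```bash
mkdir -p pics
python3 - <<'E'
from plant import bot, imaging
import cv2,numpy as np,pickle
d={}
for n in("scene","top"):
    g=imaging.get_image(n);d[n]=g
    cv2.imwrite(f"pics/{n}0.png",g["image"][:,:,::-1]);print(n,g["fov_y"],g["cx"],g["cy"],np.round(g["camera_from_world"],3).tolist())
pickle.dump(d,open("d0.pkl","wb"))
print(bot.state())
E
```

```text
scene 44.85913672708892 315.02050838396036 244.26345895866143 [[-0.169, 0.986, 0.013, 0.064], [0.701, 0.129, -0.701, -0.318], [-0.693, -0.109, -0.713, 1.622], [0.0, 0.0, 0.0, 1.0]]
top 52.96687289185153 316.5286168167701 246.39846913247845 [[-0.03, -0.999, 0.02, 0.029], [-0.985, 0.026, -0.168, 0.559], [0.168, -0.024, -0.986, 0.879], [0.0, 0.0, 0.0, 1.0]]
{'t': 0.1, 'joints': array([-1.56233472e+00,  3.81123058e-01,  1.29816932e+00,  4.39320245e-06,
        1.46363039e+00, -2.15299232e-01]), 'qvel': array([ 0.00044702, -0.00130691, -0.00156755,  0.00022782, -0.00105908,
       -0.00061402]), 'tau': array([ 1.63840319e-03, -4.49228203e+01, -2.31656939e+01, -2.79663864e-04,
        3.68227920e-03, -8.84689143e-06]), 'tool_pos': array([ 0.12204094, -0.5360096 ,  0.2307818 ]), 'eef_rot': array([-3.14029418e+00, -2.88431978e-04,  2.23760178e-01]), 'contact_force': array([0.14014365, 0.0676461 , 0.04332504]), 'torque': array([ 0.02520217, -0.00944955, -0.00461997]), 'grasp_force': 0.0, 'gripper_width': 0.08531723418320457}
```

View pics/top0.png

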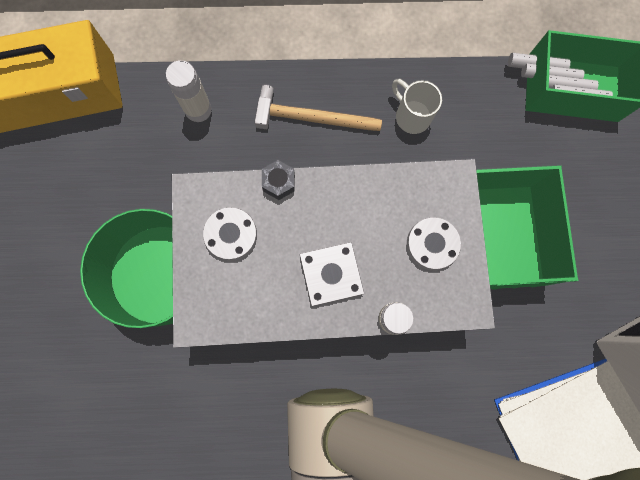

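View pics/scene0.png

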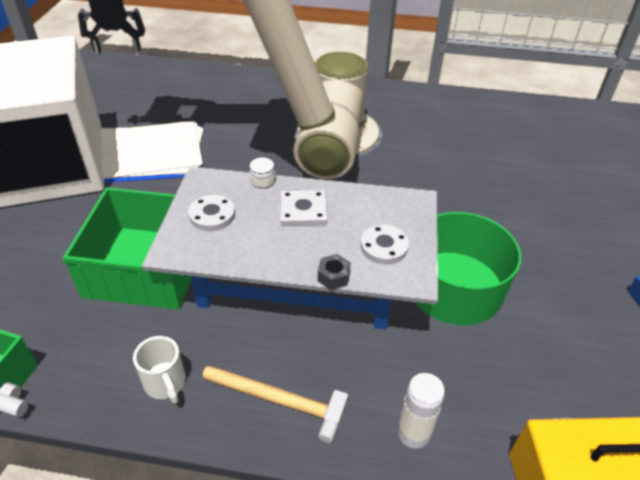

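The top view shows the pan on the left (+y end, ~(145,268)) and the crate on the right (~(525,225)). The flanges are at (230,233) and (434,243), the plate at (331,274), the nut at (278,180) and the tin at (397,318). The scene view agrees: flanges at (211,211) and (385,242), plate at (303,207). Next I'll measure from both views.

```bash
cat > h.py <<'E'
import cv2,numpy as np
def cam(g):
    T=g["camera_from_world"];f=240/np.tan(np.radians(g["fov_y"]/2));return T,f,g["cx"],g["cy"]
def ray(g,p):
    T,f,cx,cy=cam(g);d=T[:3,:3].T@np.array([(p[0]-cx)/f,(p[1]-cy)/f,1]);return -T[:3,:3].T@T[:3,3],d/np.linalg.norm(d)
def onz(g,p,z):
    o,d=ray(g,p);return (o+d*(z-o[2])/d[2])[:2]
def tri(g1,p1,g2,p2):
    o1,a=ray(g1,p1);o2,b=ray(g2,p2);s=np.linalg.lstsq(np.c_[a,-b],o2-o1,rcond=None)[0]
    x,y=o1+a*s[0],o2+b*s[1];return (x+y)/2,np.linalg.norm(x-y)
def hole(g,p,r):  # dark centre hole of a bright part near p
    im=cv2.cvtColor(g["image"],cv2.COLOR_RGB2GRAY);m=(im<140).astype(np.uint8)
    n,l,s,c=cv2.connectedComponentsWithStats(m);ok=[i for i in range(1,n) if 60<s[i,4]<700]
    i=min(ok,key=lambda i:np.hypot(*(c[i]-p)));return c[i],s[i,4]
def bright(g,thr,lo,hi):
    im=g["image"].min(2);m=cv2.morphologyEx((im>thr).astype(np.uint8),cv2.MORPH_OPEN,np.ones((3,3)))
    return [c for c in cv2.findContours(m,cv2.RETR_EXTERNAL,cv2.CHAIN_APPROX_NONE)[0] if lo<cv2.contourArea(c)<hi]
E
python3 - <<'E'
import pickle;from h import *
d=pickle.load(open("d0.pkl","rb"));t,s=d["top"],d["scene"]
for n,a,b in(("left fl",(230,233),(385,242)),("right fl",(434,243),(211,211)),("plate",(331,274),(303,207))):
    pa,A=hole(t,a,9);pb,B=hole(s,b,9);print(n,pa.round(1),A,pb.round(1),B,*[np.round(x,4) for x in tri(t,pa,s,pb)],onz(t,pa,.158).round(4),onz(s,pb,.158).round(4))
im=t["image"].astype(int)
for thr in(195,205,215):
  for c in bright(t,thr,400,6000):
    (x,y),(w,h),a=cv2.minAreaRect(c);
    if 150<y<345 and 170<x<495: print(thr,(round(x),round(y)),round(w),round(h),round(a,1),cv2.contourArea(c))
# deck: grey, not dark
hsv=cv2.cvtColor(t["image"],cv2.COLOR_RGB2HSV);m=((hsv[...,2]>110)&(hsv[...,1]<50)).astype(np.uint8)
n,l,st,c=cv2.connectedComponentsWithStats(m);i=l[300,200];
cs=cv2.findContours((l==i).astype(np.uint8),0,2)[0][0];cs=cv2.convexHull(cs)
ap=cv2.approxPolyDP(cs,12,True)[:,0];print("deck",st[i],ap.tolist())
for p in ap:print(onz(t,p,.14).round(4))
print("tin",onz(t,(398,318),.185),"nut",onz(t,(278,178),.169))
g=((hsv[...,0]>50)&(hsv[...,0]<75)&(hsv[...,1]>120)).astype(np.uint8)
for c in cv2.findContours(g,0,1)[0]:
  if cv2.contourArea(c)>2000:
    r=cv2.boundingRect(c);print("green",r,[onz(t,p,.12).round(3).tolist() for p in ((r[0],268),(145,r[1]),(145,r[1]+r[3]),(560,167),(577,279))])
E
```

```text
left fl [229.  232.5] 330 [384.5 240.6] 151 [0.5692 0.1633 0.1563] 0.0005 [0.5689 0.1628] [0.5709 0.1636]
right fl [434.5 242.5] 326 [210.8 209. ] 119 [ 0.5428 -0.1848  0.1561] 0.0015 [ 0.5426 -0.185 ] [ 0.5449 -0.1831]
plate [331.3 273.4] 337 [302.8 204.2] 121 [ 0.4949 -0.0076  0.1557] 0.0009 [ 0.4947 -0.0079] [ 0.4974 -0.0066]
195 (398, 318) 29 28 90.0 654.5
195 (331, 273) 53 53 76.9 2684.5
195 (434, 242) 52 49 33.7 1721.5
195 (229, 233) 50 52 45.0 1757.0
205 (398, 318) 29 28 90.0 649.5
205 (331, 273) 53 53 76.9 2679.5
205 (435, 242) 52 49 33.7 1693.5
205 (229, 233) 50 52 60.9 1733.0
215 (398, 318) 29 28 90.0 640.5
215 (331, 273) 53 53 76.9 2666.5
215 (434, 242) 49 50 90.0 1671.5
215 (229, 233) 49 52 60.9 1716.0
deck [  172   158   323   190 51547] [[474, 159], [493, 328], [173, 347], [172, 173]]
[ 0.6957 -0.272 ]
[ 0.3965 -0.2789]
[0.3814 0.258 ]
[0.682  0.2657]
tin [ 0.41718439 -0.11038314] nut [0.65915029 0.0779119 ]
green (80, 209, 93, 119) [[0.52, 0.427], [0.623, 0.318], [0.414, 0.312], [0.684, -0.437], [0.477, -0.444]]
green (477, 166, 101, 123) [[0.501, -0.268], [0.703, 0.32], [0.481, 0.314], [0.684, -0.437], [0.477, -0.444]]
green (526, 31, 114, 91) [[0.499, -0.355], [0.971, 0.328], [0.788, 0.323], [0.684, -0.437], [0.477, -0.444]]
```

Request:
arm_command([
  [[0,0,0,0,0,0.99,0.53],[0,0,0,0,0,0.99,0.53],[0.68,-0.65,0,0,0,0,0.53],[0.68,-0.65,0,0,0,0,0.53],[0.68,-0.65,0,0,0,0,0.53]],
])

```text
t: 0.52
tool_pos: [0.2021, -0.455, 0.2308]
eef_rot: [-3.14, 0.0, 0.024]
contact_force: [1.2, 0.4, 0.5]
gripper_width: 0.0402
grasp_force: 0.0
```

Request:
arm_command([
  [[0.68,-0.65,0,0,0,0,0.53],[0.68,-0.65,0,0,0,0,0.53],[0.68,-0.65,0,0,0,0,0.53],[0.68,-0.65,0,0,0,0,0.53],[0.68,-0.65,0,0,0,0,0.53]],
])

```text
t: 0.93
tool_pos: [0.3351, -0.3211, 0.2312]
eef_rot: [-3.141, 0.0, 0.026]
contact_force: [0.9, -0.7, 0.2]
gripper_width: 0.0403
grasp_force: 0.0
```

Request:
arm_command([
  [[0.68,-0.65,0,0,0,0,0.53],[0.68,-0.65,0,0,0,0,0.53],[0.68,-0.65,0,0,0,0,0.53],[0.68,-0.65,0,0,0,0,0.53],[0.68,-0.65,0,0,0,0,0.53]],
])

```text
t: 1.35
tool_pos: [0.4678, -0.1875, 0.2312]
eef_rot: [-3.141, 0.0, 0.026]
contact_force: [1.2, -1.1, -0.1]
gripper_width: 0.04
grasp_force: 0.0
```

Request:
arm_command([
  [[0,0,0.7,0,0,0,0.53],[0,0,0.7,0,0,0,0.53],[0,0,0.5,0,0,0,0.53],[0,0,0.225,0,0,0,0.53],[0,0,0,0,0,0,0.53]],
])

```text
t: 1.77
tool_pos: [0.4661, -0.1887, 0.1446]
eef_rot: [-3.139, 0.003, 0.026]
contact_force: [-0.2, 0.6, 0.2]
gripper_width: 0.04
grasp_force: 0.0
```

Run:
```python
from plant import imaging
import cv2
g=imaging.get_image("scene");cv2.imwrite("pics/s1.png",cv2.resize(g["image"][100:320,100:460,::-1],None,fx=2.2,fy=2.2))
```

```text
(no output)
```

View pics/s1.png

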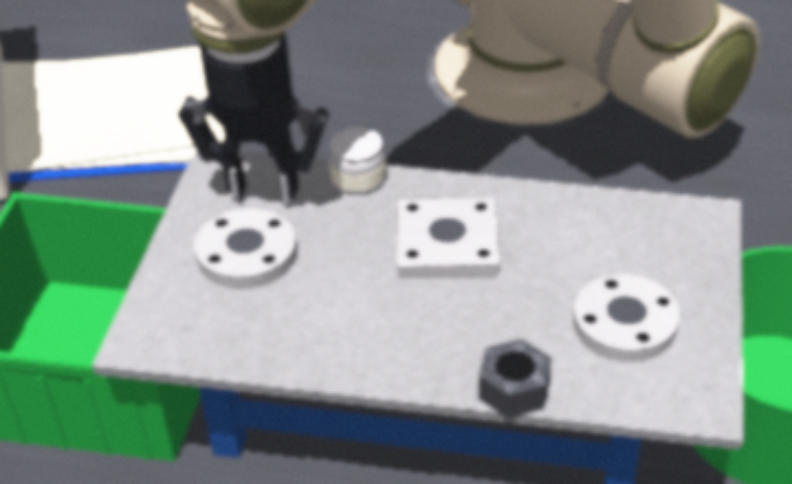

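The fingers stand on the deck just behind the crate-side flange (~(245,240) in the crop), clear of the tin (~(357,160)). Next I push this flange sideways (+x).

Request:
arm_command([
  [[0.7,0,0,0,0,0,0.53],[0.7,0,0,0,0,0,0.53],[0.6,0,0,0,0,0,0.53],[0.45,0,0,0,0,0,0.53],[0.3,0,0,0,0,0,0.53]],
])

```text
t: 2.23
tool_pos: [0.5784, -0.1868, 0.1479]
eef_rot: [3.14, -0.001, 0.026]
contact_force: [-3.6, -0.5, 1.1]
gripper_width: 0.0403
grasp_force: 1.6
```

Request:
arm_command([
  [[-0.5,0,0,0,0,0,0.53],[0,0,-0.8,0,0,0,0.53],[0,0,-0.8,0,0,0,0.53],[0,0,0,0,0,0,0.53],[0,0,0,0,0,0,0.53]],
])

```text
t: 2.65
tool_pos: [0.5576, -0.1876, 0.2137]
eef_rot: [3.138, -0.006, 0.025]
contact_force: [-0.8, 0.3, -1.1]
gripper_width: 0.0401
grasp_force: 0.0
```

```bash
cat >> h.py <<'E'
def dk(w): # world xy -> deck
    d=np.array(w)-[.539,-.007];c,s=np.cos(.026),np.sin(.026);return np.round([c*d[0]+s*d[1],-s*d[0]+c*d[1]],4)
def look(name="scene"):
    from plant import imaging
    g=imaging.get_image(name);im=cv2.cvtColor(g["image"],cv2.COLOR_RGB2GRAY);n,l,s,c=cv2.connectedComponentsWithStats((im<140).astype(np.uint8))
    for i in range(1,n):
        w=onz(g,c[i],.157)
        if 60<s[i,4]<700 and abs(dk(w)[0])<.16 and abs(dk(w)[1])<.29: print(c[i].round(),s[i,4],"world",w.round(4),"deck",dk(w))
    return g
E
python3 -c "
from h import *
print('S');g=look('scene');print('T');h=look('top')
cv2.imwrite('pics/2.png',g['image'][100:320,100:460,::-1])"
```

```text
S
[303. 204.] 113 world [ 0.496  -0.0069] deck [-0.0429  0.0012]
[196. 240.] 148 world [ 0.6336 -0.1857] deck [ 0.0899 -0.1811]
[384. 241.] 147 world [0.5697 0.1636] deck [0.0351 0.1697]
T
[229. 232.] 334 world [0.5692 0.1629] deck [0.0346 0.169 ]
[235. 254.] 239 world [0.5319 0.1532] deck [-0.003   0.1604]
[327. 296.] 255 world [ 4.579e-01 -1.000e-04] deck [-0.0809  0.0091]
[331. 273.] 343 world [ 0.495  -0.0079] deck [-0.044   0.0002]
```

Request:
arm_command([
  [[-0.57,-0.755,0,0,0,0,0.53],[-0.57,-0.755,0,0,0,0,0.53],[-0.57,-0.755,0,0,0,0,0.53],[-0.57,-0.755,0,0,0,0,0.53],[-0.57,-0.755,0,0,0,0,0.53]],
])

```text
t: 3.17
tool_pos: [0.4373, -0.0377, 0.2096]
eef_rot: [-3.141, 0.002, 0.025]
contact_force: [0.1, 0.6, 0.5]
gripper_width: 0.0405
grasp_force: 0.0
```

Request:
arm_command([
  [[-0.57,-0.755,0,0,0,0,0.53],[0,0,0.4,0,0,0,0.53],[0,0,0.6,0,0,0,0.53],[0,0,0.5,0,0,0,0.53],[0,0,0.2,0,0,0,0.53]],
])

```text
t: 3.58
tool_pos: [0.414, -0.0088, 0.14]
eef_rot: [-3.14, 0.004, 0.026]
contact_force: [-0.2, 0.5, 0.0]
gripper_width: 0.0402
grasp_force: 0.0
```

Request:
arm_command([
  [[0.4,0,-0.1,0,0,0,0.53],[0.4,0,0,0,0,0,0.53],[0.35,0,0,0,0,0,0.53],[0.25,0,0,0,0,0,0.53],[0.1,0,0,0,0,0,0.53]],
])

```text
t: 4.0
tool_pos: [0.4757, -0.0079, 0.146]
eef_rot: [-3.141, 0.002, 0.026]
contact_force: [-4.9, -0.7, 1.5]
gripper_width: 0.0406
grasp_force: 2.6
```

Request:
arm_command([
  [[-0.5,0,0,0,0,0,0.53],[0,0,-0.6,0,0,0,0.53],[0,0,-0.7,0,0,0,0.53],[0,0,-0.7,0,0,0,0.53],[0,0,0,0,0,0,0.53]],
])

```text
t: 4.42
tool_pos: [0.457, -0.0089, 0.2311]
eef_rot: [3.139, -0.009, 0.026]
contact_force: [-0.9, 0.2, 0.2]
gripper_width: 0.0399
grasp_force: 0.0
```

```bash
python3 -c "
from h import *
from plant import bot
g=look('scene');print(bot.state()['tool_pos'])"
```

```text
[296. 216.] 129 world [ 0.5344 -0.0137] deck [-0.0048 -0.0065]
[196. 240.] 151 world [ 0.6338 -0.1856] deck [ 0.0901 -0.181 ]
[384. 241.] 150 world [0.5698 0.1635] deck [0.0352 0.1697]
[215. 252.] 63 world [ 0.6556 -0.141 ] deck [ 0.1131 -0.137 ]
[ 0.45621568 -0.00864113  0.22868324]
```

Request:
arm_command([
  [[0.64,-0.58,0,0,0,0,0.53],[0.64,-0.58,0,0,0,0,0.53],[0.64,-0.58,0,0,0,0,0.53],[0,0,0,0,0,-0.98,0.53],[0,0,0,0,0,-0.98,0.53]],
])

```text
t: 4.88
tool_pos: [0.5307, 0.0644, 0.2246]
eef_rot: [-3.141, 0.002, 0.228]
contact_force: [0.6, -0.6, -0.1]
gripper_width: 0.04
grasp_force: 0.0
```

Request:
arm_command([
  [[0,0,0,0,0,-0.98,0.53],[0,0,0,0,0,-0.98,0.53],[0,0,0,0,0,-0.98,0.53],[0,0,0,0,0,-0.98,0.53],[0,0,0,0,0,-0.98,0.53]],
])

```text
t: 5.3
tool_pos: [0.5299, 0.0632, 0.2252]
eef_rot: [-3.14, 0.001, 0.716]
contact_force: [0.9, -0.2, -1.1]
gripper_width: 0.0399
grasp_force: 0.0
```

Request:
arm_command([
  [[0,0,0,0,0,-0.98,0.53],[0,0,0,0,0,-0.98,0.53],[0,0,0,0,0,-0.98,0.53],[0,0,0,0,0,-0.98,0.53],[0,0,0,0,0,-0.98,0.53]],
])

```text
t: 5.72
tool_pos: [0.5299, 0.0632, 0.2252]
eef_rot: [-3.14, 0.0, 1.206]
contact_force: [-0.6, 0.1, -0.3]
gripper_width: 0.0406
grasp_force: 0.0
```

Request:
arm_command([
  [[0,0,0,0,0,-0.98,0.53],[0,0,0,0,0,-0.98,0.53],[0,0,0,0,0,-0.98,0.53],[0,0,0,0,0,-0.98,0.53],[0,0,0,0,0,0,0.53]],
])

```text
t: 6.13
tool_pos: [0.53, 0.0632, 0.2253]
eef_rot: [-3.14, -0.0, 1.597]
contact_force: [-0.3, -1.3, 0.5]
gripper_width: 0.0404
grasp_force: 0.0
```

Request:
arm_command([
  [[0,0,0.6,0,0,0,0.53],[0,0,0.7,0,0,0,0.53],[0,0,0.5,0,0,0,0.53],[0,0,0.18,0,0,0,0.53],[-0.3,0,0,0,0,0,0.53]],
])

```text
t: 6.55
tool_pos: [0.5295, 0.0522, 0.1454]
eef_rot: [-3.137, -0.001, 1.593]
contact_force: [0.3, -0.5, -0.3]
gripper_width: 0.0403
grasp_force: 0.0
```

Request:
arm_command([
  [[-0.4,-0.04,0,0,0,0,0.53],[-0.5,-0.04,0,0,0,0,0.53],[-0.5,-0.04,0,0,0,0,0.53],[-0.4,-0.04,0,0,0,0,0.53],[-0.2,-0.02,0,0,0,0,0.53]],
])

```text
t: 6.97
tool_pos: [0.5256, -0.0309, 0.1483]
eef_rot: [3.14, 0.0, 1.591]
contact_force: [0.6, 5.5, 1.1]
gripper_width: 0.0403
grasp_force: 2.3
```

```bash
python3 -c "
from h import *
from plant import bot
g=look('scene');print(bot.state()['tool_pos'])
c=cv2.resize(g['image'][100:320,100:460,::-1],None,fx=2.2,fy=2.2);cv2.imwrite('pics/3.png',c)"
```

```text
[260. 210.] 124 world [ 0.5299 -0.0868] deck [-0.0111 -0.0796]
[196. 240.] 154 world [ 0.6336 -0.1857] deck [ 0.0899 -0.1811]
[384. 241.] 151 world [0.5699 0.1636] deck [0.0353 0.1697]
[215. 252.] 67 world [ 0.656  -0.1412] deck [ 0.1135 -0.1372]
[ 0.52566861 -0.03148482  0.14820634]
```

View pics/3.png

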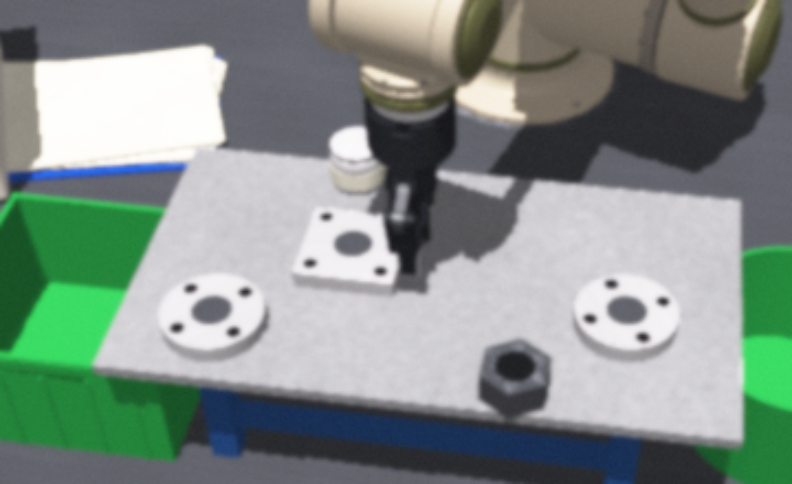

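The plate (~(352,243) in the crop) is square to the fingers and lies between the tin and the far flange with clearance on both sides. I'll keep pushing.

Request:
arm_command([
  [[-0.5,0,0.03,0,0,0,0.53],[-0.5,0,0,0,0,0,0.53],[-0.5,0,0,0,0,0,0.53],[-0.5,0,0,0,0,0,0.53],[-0.5,0,0,0,0,0,0.53]],
])

```text
t: 7.43
tool_pos: [0.5279, -0.1288, 0.147]
eef_rot: [3.14, -0.001, 1.594]
contact_force: [-0.2, 5.7, 2.6]
gripper_width: 0.0401
grasp_force: 2.6
```

Request:
arm_command([
  [[-0.5,0,0.02,0,0,0,0.53],[-0.5,0,0,0,0,0,0.53],[-0.45,0,0,0,0,0,0.53],[-0.4,0,0,0,0,0,0.53],[-0.4,0,0,0,0,0,0.53]],
])

```text
t: 7.85
tool_pos: [0.53, -0.2188, 0.1462]
eef_rot: [3.14, -0.001, 1.594]
contact_force: [0.8, 5.2, 4.6]
gripper_width: 0.0401
grasp_force: 3.1
```

Request:
arm_command([
  [[-0.4,0,0,0,0,0,0.53],[-0.4,0,0,0,0,0,0.53],[-0.3,0,0,0,0,0,0.53],[0,0,0,0,0,0,0.53],[0,0,0,0,0,0,0.53]],
])

```text
t: 8.27
tool_pos: [0.5305, -0.2632, 0.145]
eef_rot: [-3.141, -0.0, 1.593]
contact_force: [0.2, 0.3, -0.1]
gripper_width: 0.0405
grasp_force: 0.0
```

```bash
python3 -c "
from h import *
from plant import bot
g=look('scene');print(bot.state()['tool_pos'])
c=cv2.resize(g['image'][100:320,60:420,::-1],None,fx=2.2,fy=2.2);cv2.imwrite('pics/4.png',c)"
```

```text
[196. 240.] 150 world [ 0.6338 -0.1857] deck [ 0.0901 -0.1811]
[384. 241.] 150 world [0.5698 0.1635] deck [0.0352 0.1697]
[ 0.53055334 -0.2625619   0.14503952]
```

View pics/4.png

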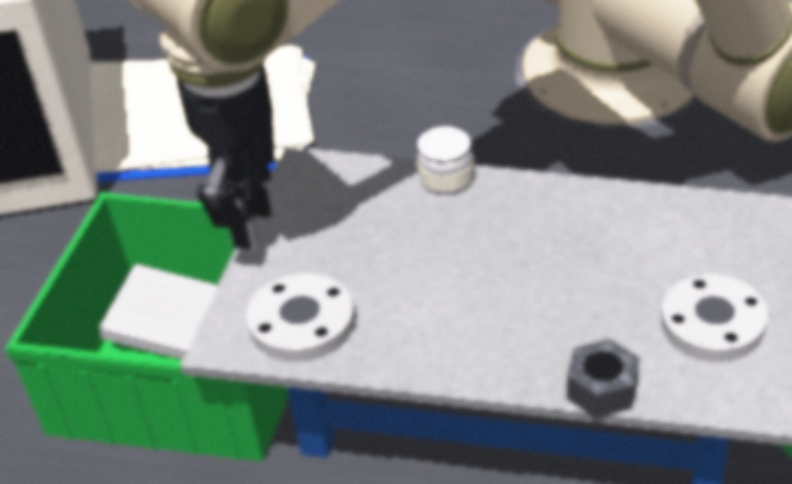

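The plate lies in the crate (~(160,310) in the crop), and the tin and nut haven't moved. Next is the pan-side flange, which has to go first.

Request:
arm_command([
  [[0.2,0,0,0,0,0,0.53],[0,0,-0.9,0,0,0,0.53],[0,0,-0.9,0,0,0,0.53],[0.7,0.12,0,0,0,0,0.53],[0.9,0.12,0,0,0,0,0.53]],
])

```text
t: 8.73
tool_pos: [0.5391, -0.1907, 0.2191]
eef_rot: [3.138, 0.003, 1.591]
contact_force: [0.9, 0.0, -0.6]
gripper_width: 0.0402
grasp_force: 0.0
```

Request:
arm_command([
  [[0.9,0.12,0,0,0,0,0.53],[0.9,0.12,0,0,0,0,0.53],[0.9,0.12,0,0,0,0,0.53],[0.9,0.12,0,0,0,0,0.53],[0.9,0.12,0,0,0,0,0.53]],
])

```text
t: 9.15
tool_pos: [0.5577, -0.0071, 0.2173]
eef_rot: [-3.142, -0.0, 1.595]
contact_force: [0.2, -0.9, -0.4]
gripper_width: 0.0402
grasp_force: 0.0
```

Request:
arm_command([
  [[0.9,0.12,0,0,0,0,0.53],[0.9,0.12,0,0,0,0,0.53],[0.9,0.12,0,0,0,0,0.53],[0,0,0,0,0,0,0.53],[0,0,0,0,0,0,0.53]],
])

```text
t: 9.57
tool_pos: [0.5695, 0.1009, 0.2171]
eef_rot: [-3.141, -0.0, 1.598]
contact_force: [-0.4, 0.3, -0.7]
gripper_width: 0.0403
grasp_force: 0.0
```

Request:
arm_command([
  [[0,0,0.6,0,0,0,0.53],[0,0,0.6,0,0,0,0.53],[0,0,0.45,0,0,0,0.53],[0,0,0.14,0,0,0,0.53],[0.25,0,0,0,0,0,0.53]],
])

```text
t: 9.98
tool_pos: [0.5695, 0.1068, 0.1445]
eef_rot: [-3.139, 0.0, 1.591]
contact_force: [0.1, 0.2, 0.8]
gripper_width: 0.0397
grasp_force: 0.0
```

Request:
arm_command([
  [[0.35,-0.05,0,0,0,0,0.53],[0.45,-0.13,0,0,0,0,0.53],[0.45,-0.13,0,0,0,0,0.53],[0.45,-0.13,0,0,0,0,0.53],[0.45,-0.13,0,0,0,0,0.53]],
])

```text
t: 10.4
tool_pos: [0.5453, 0.1951, 0.147]
eef_rot: [3.139, 0.0, 1.594]
contact_force: [0.7, -2.6, -1.7]
gripper_width: 0.0401
grasp_force: 1.5
```

Request:
arm_command([
  [[0.45,-0.13,0,0,0,0,0.53],[0.4,-0.1,0,0,0,0,0.53],[0.4,-0.1,0,0,0,0,0.53],[0.3,0,0,0,0,0,0.53],[0,0,0,0,0,0,0.53]],
])

```text
t: 10.82
tool_pos: [0.5305, 0.258, 0.1468]
eef_rot: [3.139, -0.001, 1.596]
contact_force: [0.6, 0.6, 0.0]
gripper_width: 0.0402
grasp_force: 0.0
```

```bash
python3 -c "
from h import *
from plant import bot
g=look('scene');print(bot.state()['tool_pos'],dk(bot.state()['tool_pos'][:2]))
c=cv2.resize(g['image'][100:340,180:540,::-1],None,fx=2.2,fy=2.2);cv2.imwrite('pics/5.png',c)"
```

```text
[196. 240.] 157 world [ 0.6338 -0.1856] deck [ 0.0902 -0.181 ]
[214. 253.] 78 world [ 0.6581 -0.1424] deck [ 0.1156 -0.1384]
[0.53071972 0.25662602 0.14638313] [-0.0014  0.2638]
```

View pics/5.png

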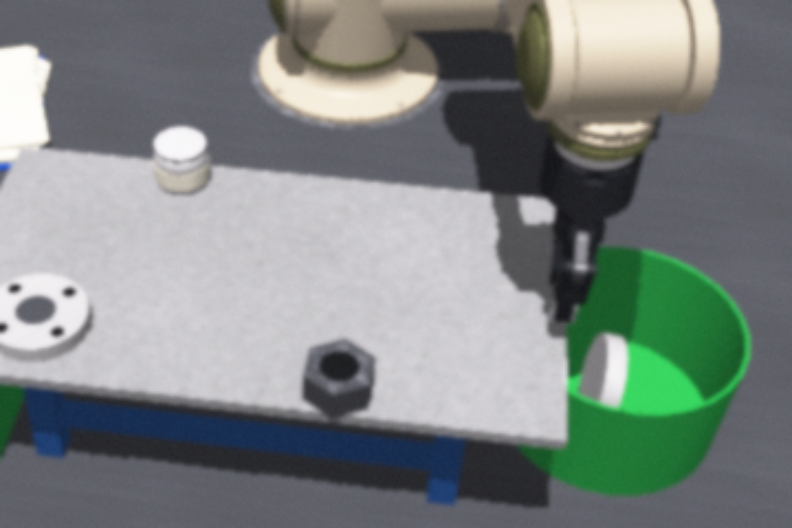

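The first flange is in the pan (~(605,370)), leaning on its deck-side wall. The far flange is next.

Request:
arm_command([
  [[0,0,-0.9,0,0,0,0.53],[0,0,-0.9,0,0,0,0.53],[-0.918,0.213,0,0,0,0,0.53],[-0.918,0.213,0,0,0,0,0.53],[-0.918,0.213,0,0,0,0,0.53]],
])

```text
t: 11.28
tool_pos: [0.5592, 0.1441, 0.2186]
eef_rot: [3.14, 0.0, 1.595]
contact_force: [1.2, 0.2, -0.0]
gripper_width: 0.0403
grasp_force: 0.0
```

Request:
arm_command([
  [[-0.918,0.213,0,0,0,0,0.53],[-0.918,0.213,0,0,0,0,0.53],[-0.918,0.213,0,0,0,0,0.53],[-0.918,0.213,0,0,0,0,0.53],[-0.918,0.213,0,0,0,0,0.53]],
])

```text
t: 11.7
tool_pos: [0.6057, -0.0395, 0.218]
eef_rot: [3.141, 0.0, 1.593]
contact_force: [0.0, 0.6, 0.7]
gripper_width: 0.04
grasp_force: 0.0
```

Request:
arm_command([
  [[-0.918,0.213,0,0,0,0,0.53],[-0.918,0.213,0,0,0,0,0.53],[-0.918,0.213,0,0,0,0,0.53],[-0.918,0.213,0,0,0,0,0.53],[-0.918,0.213,0,0,0,0,0.53]],
])

```text
t: 12.12
tool_pos: [0.6522, -0.2222, 0.2179]
eef_rot: [3.141, 0.0, 1.593]
contact_force: [-0.3, 0.5, 0.1]
gripper_width: 0.04
grasp_force: 0.0
```

Request:
arm_command([
  [[-0.918,0.213,0,0,0,0,0.53],[0,0,0,0,0,-1,0.53],[0,0,0,0,0,-1,0.53],[0,0,0,0,0,-1,0.53],[0,0,0,0,0,-1,0.53]],
])

```text
t: 12.53
tool_pos: [0.6614, -0.2571, 0.2176]
eef_rot: [-3.142, 0.0, 1.997]
contact_force: [0.5, 0.3, 0.6]
gripper_width: 0.0404
grasp_force: 0.0
```

Request:
arm_command([
  [[0,0,0.6,0,0,0,0.53],[0,0,0.6,0,0,0,0.53],[0,0,0.45,0,0,0,0.53],[0,0,0.14,0,0,0,0.53],[0.3,0,0,0,0,0,0.53]],
])

```text
t: 12.95
tool_pos: [0.6562, -0.2468, 0.144]
eef_rot: [-3.14, -0.002, 1.991]
contact_force: [-0.4, -0.3, 0.7]
gripper_width: 0.0396
grasp_force: 0.0
```

Request:
arm_command([
  [[0.4,0,0,0,0,0,0.53],[0.5,0,0,0,0,0,0.53],[0.5,0,0,0,0,0,0.53],[0.5,0,0,0,0,0,0.53],[0.4,0,0,0,0,0,0.53]],
])

```text
t: 13.37
tool_pos: [0.6188, -0.1609, 0.1471]
eef_rot: [3.141, 0.002, 1.993]
contact_force: [0.2, -1.6, -1.1]
gripper_width: 0.04
grasp_force: 1.0
```

```bash
python3 -c "
from h import *
from plant import bot
g=look('scene');print(dk(bot.state()['tool_pos'][:2]))"
```

```text
[ 0.0751 -0.1534]
```

Request:
arm_command([
  [[0.5,0,0,0,0,0,0.53],[0.5,0,0,0,0,0,0.53],[0.5,0,0,0,0,0,0.53],[0.5,0,0,0,0,0,0.53],[0.5,0,0,0,0,0,0.53]],
])

```text
t: 13.83
tool_pos: [0.5787, -0.0707, 0.1472]
eef_rot: [3.14, 0.003, 1.993]
contact_force: [1.4, -2.8, 0.7]
gripper_width: 0.0402
grasp_force: 1.6
```

Request:
arm_command([
  [[0.5,0,0,0,0,0,0.53],[0.4,0,0,0,0,0,0.53],[0.2,0,0,0,0,0,0.53],[-0.5,0,0,0,0,0,0.53],[-0.8,0,0,0,0,0,0.53]],
])

```text
t: 14.25
tool_pos: [0.5811, -0.0756, 0.1467]
eef_rot: [3.141, -0.001, 1.997]
contact_force: [0.6, -0.7, 1.1]
gripper_width: 0.0405
grasp_force: 0.0
```

Request:
arm_command([
  [[0,0,0,0,0,1,0.53],[0,0,0,0,0,1,0.53],[0,0,0,0,0,1,0.53],[0,0,0,0,0,1,0.53],[0,0,0,0,0,0,0.53]],
])

```text
t: 14.67
tool_pos: [0.5816, -0.0777, 0.1461]
eef_rot: [3.142, -0.0, 1.59]
contact_force: [0.1, 0.3, 0.1]
gripper_width: 0.04
grasp_force: 0.0
```

```bash
python3 -c "
from h import *
from plant import bot
g=look('scene');print(dk(bot.state()['tool_pos'][:2]))
c=cv2.resize(g['image'][100:340,180:540,::-1],None,fx=2.2,fy=2.2);cv2.imwrite('pics/6.png',c)"
```

```text
[ 0.0407 -0.0716]
```

View pics/6.png

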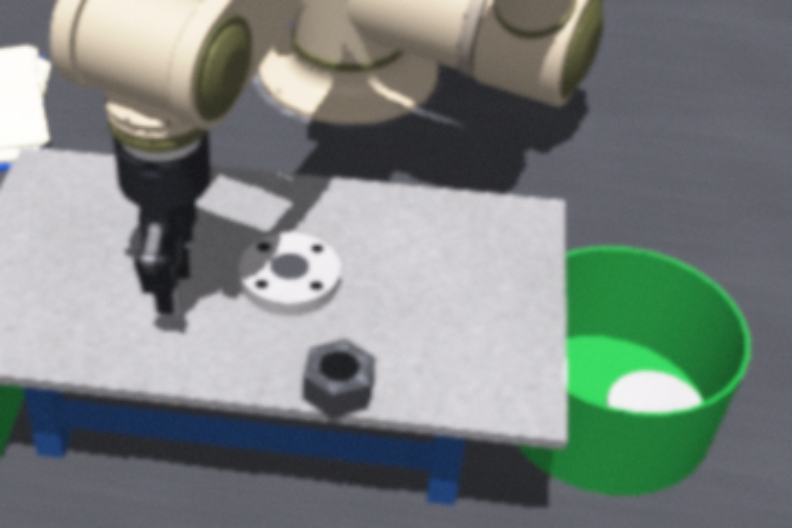

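The first flange now lies flat in the pan (~(655,390)). The second sits near mid-deck (~(291,265) in the crop), clear of the nut (~(340,375)).

```bash
python3 -c "
from h import *
import pickle
g=pickle.load(open('d0.pkl','rb'))['scene']
print(dk(onz(g,(180+291/2.2,100+265/2.2),.158)))"
```

```text
[0.0027 0.0271]
```

Request:
arm_command([
  [[0,-0.5,0,0,0,0,0.53],[0,-0.5,0.02,0,0,0,0.53],[0.6,0,0,0,0,0,0.53],[0.4,0,0,0,0,0,0.53],[0.5,0,0,0,0,0,0.53]],
])

```text
t: 15.13
tool_pos: [0.54, -0.0185, 0.1455]
eef_rot: [3.141, 0.001, 1.596]
contact_force: [0.9, -2.4, 0.1]
gripper_width: 0.0399
grasp_force: 1.3
```

Request:
arm_command([
  [[0.5,-0.02,0,0,0,0,0.53],[0.5,-0.02,0,0,0,0,0.53],[0.5,-0.02,0,0,0,0,0.53],[0.5,-0.02,0,0,0,0,0.53],[0.5,-0.02,0,0,0,0,0.53]],
])

```text
t: 15.55
tool_pos: [0.5339, 0.0821, 0.1454]
eef_rot: [3.141, 0.001, 1.597]
contact_force: [0.3, -3.1, 0.8]
gripper_width: 0.0401
grasp_force: 1.4
```

Request:
arm_command([
  [[0.5,-0.02,0,0,0,0,0.53],[0.5,-0.02,0,0,0,0,0.53],[0.5,-0.02,0,0,0,0,0.53],[0.5,-0.02,0,0,0,0,0.53],[0.5,-0.02,0,0,0,0,0.53]],
])

```text
t: 15.97
tool_pos: [0.5276, 0.182, 0.1454]
eef_rot: [3.141, 0.001, 1.597]
contact_force: [0.6, -3.3, 0.4]
gripper_width: 0.0404
grasp_force: 1.5
```

Request:
arm_command([
  [[0.5,-0.02,0,0,0,0,0.53],[0.45,0,0,0,0,0,0.53],[0.45,0,0,0,0,0,0.53],[0.4,0,0,0,0,0,0.53],[0,0,0,0,0,0,0.53]],
])

```text
t: 16.38
tool_pos: [0.5247, 0.2558, 0.1452]
eef_rot: [3.141, -0.001, 1.599]
contact_force: [-0.4, 0.3, 0.3]
gripper_width: 0.0402
grasp_force: 0.0
```

Request:
arm_command([
  [[-0.5,0,-0.5,0,0,0,0.53],[-0.5,0,-0.8,0,0,0,0.53],[-0.9,0,0,0,0,0,0.53],[-0.9,0,0,0,0,0,0.53],[-0.9,0,0,0,0,0,0.53]],
])

```text
t: 16.8
tool_pos: [0.5282, 0.1037, 0.1977]
eef_rot: [3.141, 0.0, 1.597]
contact_force: [0.7, -1.1, -1.0]
gripper_width: 0.0402
grasp_force: 0.0
```

```bash
python3 -c "
from h import *
from plant import bot,imaging
g=imaging.get_image('scene');print(dk(bot.state()['tool_pos'][:2]))
cv2.imwrite('pics/7.png',g['image'][:,:,::-1])"
```

```text
[-0.0076  0.1055]
```

View pics/7.png

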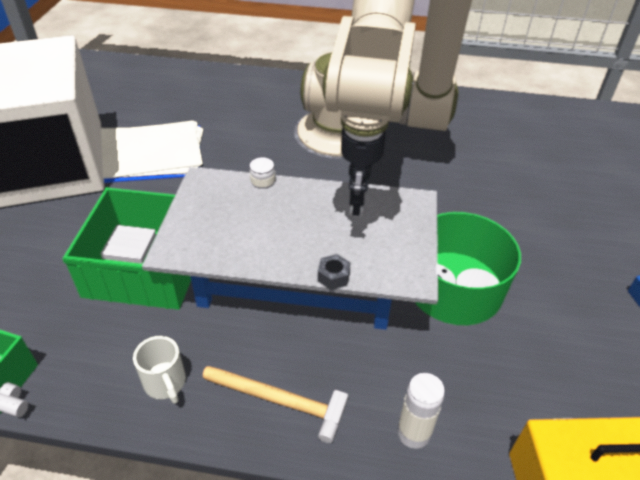

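The deck holds only the tin (262,172) and the nut (333,270). The plate is in the crate and both flanges are in the pan (around (460,275)). I'll lift, let things settle and check with the top camera.

Request:
arm_command([
  [[0,0,-0.8,0,0,0,0.53],[0,0,0,0,0,0,0.53],[0,0,0,0,0,0,0.53],[0,0,0,0,0,0,0.53],[0,0,0,0,0,0,0.53]],
])

```text
t: 17.27
tool_pos: [0.5279, 0.1057, 0.2283]
eef_rot: [-3.14, -0.0, 1.595]
contact_force: [-0.6, 0.3, 0.1]
gripper_width: 0.0403
grasp_force: 0.0
```

Request:
arm_command([
  [[0,0,0,0,0,0,0.53],[0,0,0,0,0,0,0.53],[0,0,0,0,0,0,0.53],[0,0,0,0,0,0,0.53],[0,0,0,0,0,0,0.53]],
])

```text
t: 17.68
tool_pos: [0.5283, 0.1057, 0.229]
eef_rot: [-3.141, 0.0, 1.594]
contact_force: [0.5, -0.6, 0.1]
gripper_width: 0.0401
grasp_force: 0.0
```

```bash
python3 -c "
from h import *
from plant import imaging
g=imaging.get_image('top')['image'][190:350,70:190,::-1];h=imaging.get_image('scene')['image'][200:360,400:540,::-1]
cv2.imwrite('pics/8.png',cv2.resize(np.hstack([g,h]),None,fx=3,fy=3))"
```

```text
(no output)
```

View pics/8.png

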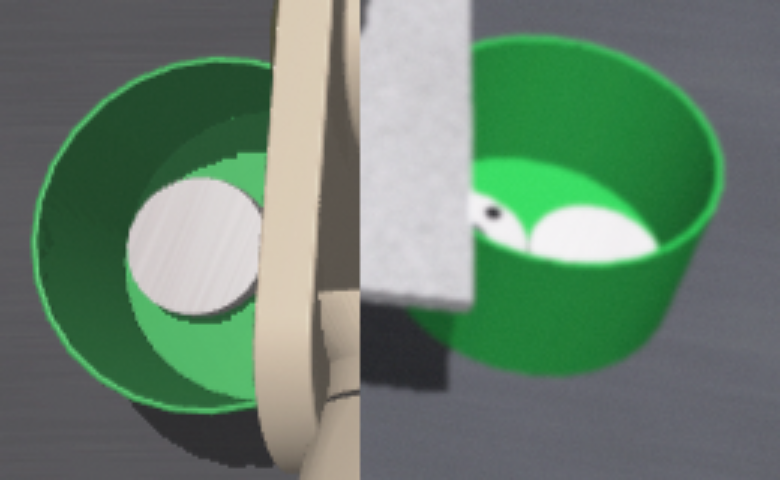

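Both flanges rest low inside the pan: one flat at ~(195,245), the other beside it under the deck's end at ~(495,215). I'm handing in.

```bash
python3 -c "
from plant import bot
print(bot.hand_in())"
```

```text
the job is handed in; nothing more can be done
None
```

I've handed the job in: both flanges are in the pan, the plate is in the crate, and the tin and nut look untouched in the last pictures; the hand-in gave no verdict.

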